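# Set the pot-depth gauge to 5 and hang it in the bowl

### The job

While the depth gauge sits in its wooden stand, turn its numbered sleeve until it clicks in at 5. Then lift the gauge out by the sleeve, carry it to the small open clay bowl and gently rest its crossbar flat and centred across the rim, probe hanging inside, and let go. The clay is soft: do not push the bowl out of place or tip it, and leave the lidded jar and the narrow-necked vase where they stand.

Things in the scene. Friction and masses are not known exactly. Their poses are not given: they have to be found in the camera images.
- gauge: Loose metal gauge, 0.37 kg: flat crossbar 160 (x) x 34 (y) x 10 mm, a round numbered sleeve on its middle, a 10 mm probe rod on the same axis. Origin: centre of the bar's underside; z up the sleeve axis. A small dark index ridge lies on the bar towards gauge +x, just outside the sleeve's flange (its top 17 mm above the origin): the numeral beside it is the setting.
- sleeve (a joint): Sleeve angle, rad: 0 = numeral 0 at the index; each numeral (0 to 7) is a click of 0.5236 (30 deg), so 5 is at 2.618. Grows anticlockwise seen from above (numerals run clockwise); stops just past 0 and 7. A sprung ball (0.1 N m) pulls it to the nearest numeral when let go. Each numeral up lowers the probe 10 mm.
- sleeve_grip (a point): Point on the sleeve axis, 39 mm above the gauge origin; z up. The sleeve's grip is a ribbed steel cylinder, 52 mm diameter, from 17 to 60 mm above the gauge origin; under it, from 12 to 17 mm, a white flange 88 mm in diameter bears the numerals. At low settings the rod sticks out of the top, up to 72 mm above the gauge origin. The point turns with the sleeve.
- probe_tip (a point): Lower end of the 10 mm probe rod, on the gauge axis: as many cm below the crossbar's underside as the sleeve's numeral (50 mm at numeral 5).
- stand: Fixed wooden stand holding the gauge: foot 160 x 90 mm, two upright cheeks 120 mm apart along stand x, each 18 mm thick and 70 mm wide. The crossbar lies along stand x in notches 37 mm wide, floor 95 mm and lug tops 107 mm above the origin. Origin: centre of the foot's underside, on the table.
- bowl: The only open, wide-mouthed pot in the middle of the bench: grey-brown clay bowl, 75 mm high, 116 mm across the rim outside and 102 mm inside, wall 7 mm, inner floor 8 mm above the table, loose, 0.55 kg. Stands on the table among two other clay pots. Origin: centre of its underside, z up.
- bowl_rim (a point): Centre of the bowl's mouth, level with the rim's top, 75 mm above the bowl's origin.
- jar: Bystander: clay jar with a conical lid and knob, 100 mm across, 143 mm high, loose. Origin: centre of its underside.
- vase: Bystander: clay vase with a narrow neck, 96 mm across, 140 mm high, loose. Origin: centre of its underside.
Things that resemble listed ones, but are neither listed nor needed, are in the scene too. Leave any pink look-alike of the gauge alone. Leave any purple look-alike of the bowl alone.

How it is judged:
By the outcome, as a careful person would: the job done as asked, in the order asked, and still so for the second after the job is handed in, with the robot touching nothing.
It also fails if it takes over 72 s, if anything falls off the work surface, if the arm or the gripper's body presses on something with over 40 N, if the wrist force passes 120 N, or if a joint passes its speed limit or range.

### The arm

A 6-joint arm with a two-finger parallel gripper is mounted at the origin on the work surface. World frame = base frame: x ahead of the robot, y to its left, z up, the work surface at z = 0. Lengths are in mm, angles in degrees, forces in N, time in s.
With the tool pointing down it reaches from about 300 to 850 mm from the base axis. Payload 4.2 kg.
Tool frame: the origin (TCP) lies at the very end of the fingers, on their centre line; the grasp point (between the pads) lies 19 mm behind it; z points along the fingers, y is the line along which they close (so a half turn about z gives the same grasp; the last joint's range is limited). The gripper opens to 91 mm and grips with 3 to 60 N. Pads are 32 mm wide; open, the fingers measure 118 mm over their backs; the gripper's body (76 mm by 178 mm) begins 60 mm behind the grasp point.
Start: joints at [75.172, 18.312, 89.639, -0, 72.044, -1.146], TCP at [136.01, 558.699, 213.976] pointing down, gripper open.
Joint ranges: [-177.97, 177.97], [-48.28, 115.42], [12.27, 149.76], [-77.06, 257.06], [2.81, 150.46], [-146.56, 146.56]. Speed limits (degrees/s): [147.25, 147.25, 180, 180, 180, 180].

### API

Orientations are given as [roll, pitch, yaw] about the fixed x, y, z axes, in that order (R = Rz(yaw) Ry(pitch) Rx(roll)).
In Python, from workcell import env, grab_frame gives the robot as it stands. The module is installed in compiled form; this text tells all that it offers.
- The arm moves only by the tool move_arm, never from a script. Its argument "plan" is a list of rows, each an object of numbers: "tx", "ty", "tz": the shift along the tool's x, y, z in cm; "wx", "wy", "wz": the turn, a rotation vector about the tool's x, y, z in rad. In form: [{"tx": .., "ty": .., "tz": .., "wx": .., "wy": .., "wz": ..}, ...]. A call has 1 to 12 rows; each row shifts and turns the commanded pose from where the row before left it, along the tool's axes as they then stand; what a row does not reach is not made up. A row lasts 1/12 s, in which the tool goes at most 41.7 mm and 7.16 degrees, less where a joint would pass 70% of its speed; a pose out of reach is approached as far as the arm can. A call is refused whole if a number of a shift passes 4.17 or a number of a turn 0.125, either way. A call with a gripper value outside its range is refused whole. "gripper" is the finger opening in cm, from 0 to 9.12, set as the call begins (left out, the last holds). The fingers move at their own pace and stop on an object; "force" is the grip in N (left out, the last holds). Time passes only in rows, so rows that do not move let the fingers close. It gives the time, the measured TCP pose, the force, the opening and the grip force at its end, in the units of the state.
- env.state(): the state, without advancing time (a new reading comes with each control period).
- grab_frame(name): name is "scene" or "top" or "wrist"; returns a dict with "color" (420x560x3 uint8, red, green, blue), "vfov" (degrees; the focal length in pixels is half the picture's height over the tangent of half this angle, whatever the lens; pixels are square), "cx", "cy" (the principal point, pixels), "view" (4x4, takes a point from world to camera coordinates). Camera axes: x right, y up, looking along -z (the intrinsics and any distortion apply to the point x, -y, -z); pixel columns grow to the right and rows downward; lengths in mm; the calibration is good to about 2 mm. A picture is of the moment at which its call begins. There is no depth.
- env.job_done(): hands the job in; it is judged then, once.
The state is a dict: "time_s": time; "qpos": joint angles; "qvel": joint speeds; "effort": joint torques, N m; "ee_pos": TCP position; "ee_rot": TCP orientation; "force": force on the tool from outside, world axes, zero at the start; "torque": the same for the moment, N m; "gripper_width": finger opening in mm; "gripper_force": force on a finger pad.
Only numpy, scipy, OpenCV 4.12 (cv2) and the standard library are available. Lean on these libraries where they do the work, as an engineer would, in place of code of your own. Each camera call takes 0.05 s, during which the arm holds its last target. There are 200 camera calls.

## Working session

There is one attempt and no reset: what is moved stays moved. The work goes in short steps, Python scripts to look and compute and a tool call to move; the robot and the scene stay as the last step left them, time stands still between calls to the robot, and variables do not carry over. Pictures are saved under pics/ and viewed, at most 10 in all, crops included, and the job is handed in when it is done.

Besides the shell and the picture viewer there is one more tool, called after "Emit:" as name(argument=value, ...), one argument or row to a line, values as JSON. move_arm: Moves the arm, as the interface text tells. Its arguments: {"type":"object","properties":{"plan":{"type":"array","items":{"type":"object","properties":{"tx":{"type":"number"},"ty":{"type":"number"},"tz":{"type":"number"},"wx":{"type":"number"},"wy":{"type":"number"},"wz":{"type":"number"}}}},"gripper":{"type":"number"},"force":{"type":"number"}},"required":["plan"]}

```bash
mkdir -p pics; python3 - <<'E'
from workcell import env, grab_frame
import cv2,numpy as np
for n in("scene","top"):
    f=grab_frame(n); cv2.imwrite(f"pics/{n}0.png",f["color"][:,:,::-1]); print(n,{k:np.round(v,3).tolist() if k=="view" else v for k,v in f.items() if k!="color"})
print(env.state())
E
```

```text
scene {'vfov': 56.21330331733148, 'cx': 278.5090488495318, 'cy': 211.78390281041058, 'view': [[-0.549, 0.835, 0.014, 186.684], [-0.524, -0.357, 0.773, 170.158], [0.651, 0.417, 0.634, -1372.804], [0.0, 0.0, 0.0, 1.0]]}
top {'vfov': 48.34972564775118, 'cx': 278.93082827525564, 'cy': 205.28627922114956, 'view': [[0.001, -1.0, 0.02, 71.801], [0.997, 0.003, 0.076, -490.071], [-0.076, 0.02, 0.997, -1250.369], [0.0, 0.0, 0.0, 1.0]]}
{'time_s': 0.1, 'qpos': array([ 7.51728025e+01,  1.83477700e+01,  8.96964867e+01,  7.56660682e-04,
        7.20433192e+01, -1.14606035e+00]), 'qvel': array([-0.07628719, -0.1467349 , -0.03241743, -0.10241761,  0.12910939,
        0.00335134]), 'effort': array([-3.31602878e-04, -4.13334990e+01, -2.32510167e+01,  7.28455768e-02,
        4.20752855e-02, -7.55628434e-05]), 'ee_pos': array([135.88616446, 558.27683241, 213.22628018]), 'ee_rot': array([-1.79912456e+02, -2.47092567e-03,  1.66318627e+02]), 'force': array([-0.23396394,  0.16153988, -0.2585979 ]), 'torque': array([-0.00417743,  0.0535182 ,  0.02252173]), 'gripper_force': 0.0, 'gripper_width': 90.8917013104807}
```

View pics/scene0.png

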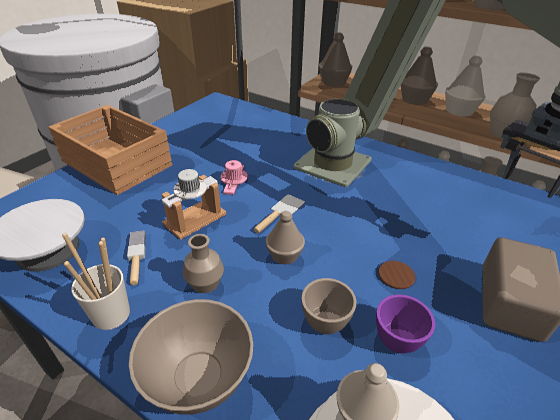

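View pics/top0.png

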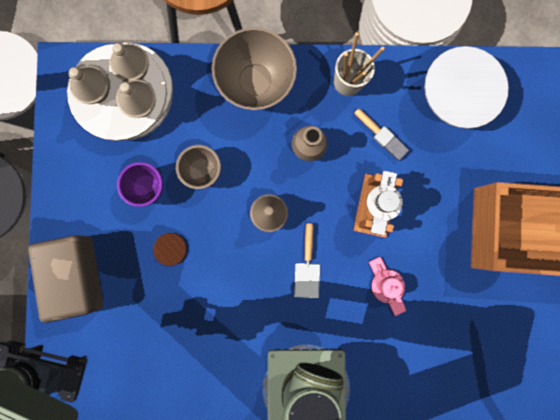

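The scene view shows the gauge in its stand at about (190,190), the bowl at (329,305), the jar at (285,240) and the vase at (202,265). In the top view the gauge is at (384,203), the bowl at (198,166), the jar at (269,212) and the vase at (309,143). The pink and purple look-alikes sit apart from these.

```bash
cat > h.py <<'E'
from workcell import env, grab_frame
import cv2,numpy as np
def foc(f): return f["color"].shape[0]/2/np.tan(np.radians(f["vfov"]/2))
def cast(f,uv,z):
    uv=np.atleast_2d(np.asarray(uv,float)); V=np.array(f["view"]); F=foc(f)
    d=np.c_[(uv[:,0]-f["cx"])/F,-(uv[:,1]-f["cy"])/F,-np.ones(len(uv))]@V[:3,:3]
    o=-V[:3,:3].T@V[:3,3]
    return o+d*((z-o[2])/d[:,2])[:,None]
def proj(f,p):
    V=np.array(f["view"]); c=V[:3,:3]@np.asarray(p,float)+V[:3,3]; F=foc(f)
    return np.array([f["cx"]-F*c[0]/c[2],f["cy"]+F*c[1]/c[2]])
def big(mask):
    cs,_=cv2.findContours(mask.astype(np.uint8),cv2.RETR_EXTERNAL,cv2.CHAIN_APPROX_NONE)
    return max(cs,key=cv2.contourArea)[:,0,:].astype(float)
def crop(f,x0,y0,w,h,s):
    return cv2.resize(f["color"][y0:y0+h,x0:x0+w,::-1],None,fx=s,fy=s,interpolation=cv2.INTER_CUBIC)
E
python3 - <<'E'
from h import *
t=grab_frame("top"); s=grab_frame("scene")
a=crop(t,345,165,66,80,5);b=crop(s,155,160,80,80,5)
cv2.imwrite("pics/g1.png",np.hstack([a,b]))
def win(f,x0,y0,x1,y1):
    m=np.zeros(f["color"].shape[:2],bool); m[y0:y1,x0:x1]=1; return m
for f,w in((t,(165,135,235,200)),(s,(290,270,365,345))):
    h=cv2.cvtColor(f["color"],cv2.COLOR_RGB2HSV).astype(int)
    m=win(f,*w)&~((h[...,0]>100)&(h[...,0]<130)&(h[...,1]>110))
    c=big(m); print("bowl contour",c.min(0),c.max(0))
    if f is t:
        P=cast(f,c,75); (x,y),r=cv2.minEnclosingCircle(P[:,:2].astype(np.float32)); e=cv2.fitEllipse(P[:,:2].astype(np.float32)); print(x,y,r,e)
        B=e[0]
    else:
        up=c[c[:,1]<305]; P=cast(f,up,75)[:,:2]
        A=np.c_[2*P,np.ones(len(P))]; q=np.linalg.lstsq(A,(P**2).sum(1),rcond=None)[0]; print("scene circ",q[:2],np.sqrt(q[2]+q[0]**2+q[1]**2))
    hh=h
    w2=(350,165,410,245) if f is t else (155,160,235,240)
    m=win(f,*w2)&(h[...,1]<45)&(h[...,2]>150)
    c=big(m); z=105
    r=cv2.minAreaRect(cast(f,c,z)[:,:2].astype(np.float32)); print("bar",r, cv2.boxPoints(r).tolist(),c.min(0),c.max(0))
E
```

```text
bowl contour [175. 144.] [220. 189.]
585.32666015625 285.3945617675781 59.833702087402344 ((585.6234741210938, 285.1627502441406), (115.8852310180664, 117.65640258789062), 13.466289520263672)
bar ((491.578857421875, -192.01901245117188), (86.72434997558594, 160.58377075195312), 89.26040649414062) [[410.73394775390625, -234.34117126464844], [571.3043823242188, -236.4139862060547], [572.4237670898438, -149.6968536376953], [411.85333251953125, -147.62403869628906]] [367. 171.] [401. 234.]
bowl contour [301. 278.] [356. 333.]
scene circ [587.000193   286.41249304] 56.86017762620608
bar ((494.8118896484375, -180.8187255859375), (66.99887084960938, 159.8475799560547), 75.41016387939453) [[409.02691650390625, -193.10531616210938], [563.7200317382812, -233.37054443359375], [580.5968627929688, -168.53213500976562], [425.90374755859375, -128.26690673828125]] [162. 176.] [217. 206.]
```

View pics/g1.png

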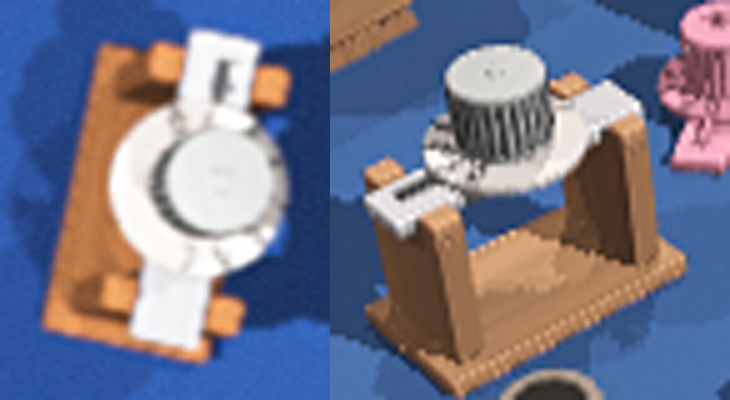

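The close-up shows the crossbar's marked end pointing to the top of the top view at about (390,174), with the other end near (378,232). The sleeve top is near (389,201). The numerals are too small to read here, so I need the wrist camera.

```bash
python3 - <<'E'
from h import *
t=grab_frame("top"); s=grab_frame("scene"); w=grab_frame("wrist")
print("sleeve top",cast(t,(389,201),155),cast(s,(155+165/5,160+72/5),155))
p=cast(t,[(390,173.5),(378,232.5)],105);print(p,p.mean(0),np.linalg.norm(p[0]-p[1]),np.degrees(np.arctan2(*(p[0]-p[1])[1::-1])))
# flange circle in top view, z=112: crop extents
print(cast(t,[(345+108/5,165+185/5),(345+180/5,165+278/5)],111))
print("jar/vase",cast(t,(268,211),143),cast(t,(313,135),140))
V=np.array(w["view"]);print(w["vfov"],w["cx"],w["cy"],np.round(-V[:3,:3].T@V[:3,3],1),np.round(V[:3,:3],2).tolist())
E
```

```text
sleeve top [[ 490.69899097 -191.88490807  155.        ]] [[ 493.18293652 -185.83190238  155.        ]]
[[ 565.41212458 -208.49572558  105.        ]
 [ 415.12424949 -175.54480271  105.        ]] [ 490.26818704 -192.02026414  105.        ] 153.8577548115492 -12.366535470056027
[[ 491.78487561 -146.38898186  111.        ]
 [ 444.92936352 -182.1715487   111.        ]]
jar/vase [[466.29201227 102.10318115 143.        ]] [[655.7675363   -8.91204318 140.        ]]
65.13144056294645 284.12422731317776 214.2052768757282 [ 59.2 578.  383.4] [[0.24, 0.97, 0.0], [-0.93, 0.23, -0.28], [-0.27, 0.07, 0.96]]
```

Emit:
move_arm(
  plan=[
    {"tz": -3},
    {"tz": -3},
    {"tz": -3,"ty": -1},
    {"ty": -3.5,"wz": 0.1},
    {"ty": -3,"wz": 0.1},
    {"ty": -3,"wz": 0.1},
  ],
)

```text
schema error: expected keys tx, ty, tz, wx, wy, wz
```

Emit:
move_arm(
  plan=[
    {"tx": 0,"ty": 0,"tz": -2,"wx": 0,"wy": 0,"wz": 0},
    {"tx": 0,"ty": 0,"tz": -3,"wx": 0,"wy": 0,"wz": 0},
    {"tx": -2,"ty": 0,"tz": -3,"wx": 0,"wy": 0,"wz": 0.035},
    {"tx": -3.7,"ty": -0.3,"tz": -1,"wx": 0,"wy": 0,"wz": 0.068},
    {"tx": -3.7,"ty": -0.3,"tz": 0,"wx": 0,"wy": 0,"wz": 0.068},
    {"tx": -3.7,"ty": -0.3,"tz": 0,"wx": 0,"wy": 0,"wz": 0.068},
    {"tx": -3.7,"ty": -0.3,"tz": 0,"wx": 0,"wy": 0,"wz": 0.068},
    {"tx": -3.7,"ty": -0.3,"tz": 0,"wx": 0,"wy": 0,"wz": 0.068},
    {"tx": -3.7,"ty": -0.3,"tz": 0,"wx": 0,"wy": 0,"wz": 0.068},
    {"tx": -3.7,"ty": -0.3,"tz": 0,"wx": 0,"wy": 0,"wz": 0.068},
    {"tx": -3.7,"ty": -0.3,"tz": 0,"wx": 0,"wy": 0,"wz": 0.068},
    {"tx": -3.7,"ty": -0.3,"tz": 0,"wx": 0,"wy": 0,"wz": 0.068},
  ],
)

```text
time_s: 1.35
ee_pos: [423.2, 359.7, 303.8]
ee_rot: [180.0, -0.0, 129.1]
force: [0.7, 0.7, -0.8]
gripper_width: 91.5
gripper_force: 0.0
```

Emit:
move_arm(
  plan=[
    {"tx": -3.7,"ty": -0.3,"tz": 0,"wx": 0,"wy": 0,"wz": 0.068},
    {"tx": -3.7,"ty": -0.3,"tz": 0,"wx": 0,"wy": 0,"wz": 0.068},
    {"tx": -3.7,"ty": -0.3,"tz": 0,"wx": 0,"wy": 0,"wz": 0.068},
    {"tx": -3.7,"ty": -0.3,"tz": 0,"wx": 0,"wy": 0,"wz": 0.068},
    {"tx": -3.7,"ty": -0.3,"tz": 0,"wx": 0,"wy": 0,"wz": 0.068},
    {"tx": -3.7,"ty": -0.3,"tz": 0,"wx": 0,"wy": 0,"wz": 0.068},
    {"tx": -3.7,"ty": -0.3,"tz": 0,"wx": 0,"wy": 0,"wz": 0.068},
    {"tx": -3.7,"ty": -0.3,"tz": 0,"wx": 0,"wy": 0,"wz": 0.068},
    {"tx": -3.7,"ty": -0.3,"tz": 0,"wx": 0,"wy": 0,"wz": 0.068},
    {"tx": -3.7,"ty": -0.3,"tz": 0,"wx": 0,"wy": 0,"wz": 0.068},
    {"tx": -3.7,"ty": -0.3,"tz": 0,"wx": 0,"wy": 0,"wz": 0.068},
    {"tx": -3.7,"ty": -0.3,"tz": 0,"wx": 0,"wy": 0,"wz": 0.068},
  ],
)

```text
time_s: 2.35
ee_pos: [520.7, -62.7, 303.8]
ee_rot: [180.0, -0.0, 82.3]
force: [0.9, 0.3, 0.5]
gripper_width: 91.2
gripper_force: 0.0
```

Emit:
move_arm(
  plan=[
    {"tx": -3.3,"ty": -0.3,"tz": 1,"wx": 0,"wy": 0,"wz": 0},
    {"tx": -3.3,"ty": -0.3,"tz": 2,"wx": 0,"wy": 0,"wz": 0},
    {"tx": -3.3,"ty": -0.3,"tz": 2,"wx": 0,"wy": 0,"wz": 0},
    {"tx": -3.2,"ty": -0.4,"tz": 1,"wx": 0,"wy": 0,"wz": 0},
    {"tx": 0,"ty": 0,"tz": 0,"wx": 0,"wy": 0,"wz": 0},
    {"tx": 0,"ty": 0,"tz": 0,"wx": 0,"wy": 0,"wz": 0},
  ],
)

```text
time_s: 2.85
ee_pos: [490.0, -190.1, 243.2]
ee_rot: [-179.9, -0.0, 82.3]
force: [0.7, 0.7, 0.4]
gripper_width: 91.2
gripper_force: 0.0
```

```bash
python3 - <<'E'
from h import *
f=grab_frame("wrist"); np.savez("w1.npz",**f)
c=proj(f,(490.5,-191,115)); print(c,[proj(f,(x,y,112)) for x,y in((565,-207.5),(415,-174.5))],env.state()["ee_pos"])
x,y=[int(v) for v in c]; print(x,y)
x0=max(0,x-120);y0=max(0,min(420-180,y-90))
cv2.imwrite("pics/w1.png",crop(f,x0,y0,240,180,3.3))
print(x0,y0)
E
```

```text
[285.72387025 208.50490823] [array([365.58015142, 214.19482551]), array([203.95367198, 201.24165049])] [ 490.70020637 -189.1834686   243.98414453]
285 208
165 118
```

View pics/w1.png

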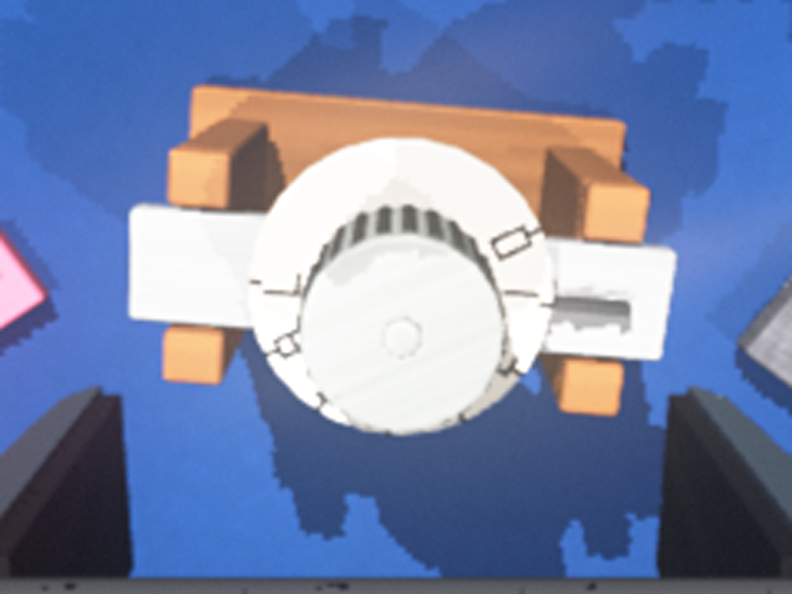

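The wrist view shows the index ridge on the right at crop (590,313) and the numeral "1" beside it at (520,293). "0" is at (512,243), and "6" and "7" are on the left at (285,345) and (275,290). So the setting is 1, and reaching 5 needs +120°.

```bash
python3 - <<'E'
from h import *
f=dict(np.load("w1.npz")); 
c=lambda p:(165+np.array(p)/3.3+[-.35,-.35]).tolist() if 0 else [165+p[0]/3.3-.35,118+p[1]/3.3-.35]
print("top",cast(f,c((403,337)),157),"flange",cast(f,c((401,286)),112))
a,b=cast(f,[c((669,304)),c((131,263))],105);print(a,b,(a+b)/2,np.linalg.norm(a-b),np.degrees(np.arctan2(*(a-b)[1::-1])))
E
```

```text
top [[ 491.44693535 -189.33892859  157.        ]] flange [[ 491.35818289 -187.79688418  112.        ]]
[ 568.53122466 -205.49552883  105.        ] [ 414.16603602 -172.23214292  105.        ] [ 491.34863034 -188.86383587  105.        ] 157.90840479942844 -12.160439352044955
```

Emit:
move_arm(
  plan=[
    {"tx": 0,"ty": 0,"tz": 0,"wx": 0,"wy": 0,"wz": 0.1},
    {"tx": 0,"ty": 0,"tz": 0,"wx": 0,"wy": 0,"wz": 0.1},
    {"tx": 0,"ty": 0,"tz": 0,"wx": 0,"wy": 0,"wz": 0.1},
    {"tx": 0,"ty": 0,"tz": 0,"wx": 0,"wy": 0,"wz": 0.1},
    {"tx": 0,"ty": 0,"tz": 0,"wx": 0,"wy": 0,"wz": 0.1},
    {"tx": 0,"ty": 0,"tz": 0,"wx": 0,"wy": 0,"wz": 0.1},
    {"tx": 0,"ty": 0,"tz": 0,"wx": 0,"wy": 0,"wz": 0.1},
    {"tx": 0,"ty": 0,"tz": 0,"wx": 0,"wy": 0,"wz": 0.1},
    {"tx": 0,"ty": 0,"tz": 0,"wx": 0,"wy": 0,"wz": 0.1},
    {"tx": 0,"ty": 0,"tz": 0,"wx": 0,"wy": 0,"wz": 0},
  ],
)

```text
time_s: 3.73
ee_pos: [491.6, -187.6, 244.9]
ee_rot: [179.9, -0.1, 31.0]
force: [0.5, 0.5, 1.4]
gripper_width: 91.4
gripper_force: 0.0
```

Emit:
move_arm(
  plan=[
    {"tx": 0,"ty": 0,"tz": 2,"wx": 0,"wy": 0,"wz": 0},
    {"tx": 0,"ty": 0,"tz": 2,"wx": 0,"wy": 0,"wz": 0},
    {"tx": 0,"ty": 0,"tz": 2,"wx": 0,"wy": 0,"wz": 0},
    {"tx": 0,"ty": 0,"tz": 2,"wx": 0,"wy": 0,"wz": 0},
    {"tx": 0,"ty": 0,"tz": 1.5,"wx": 0,"wy": 0,"wz": 0},
    {"tx": 0,"ty": 0,"tz": 1.2,"wx": 0,"wy": 0,"wz": 0},
    {"tx": 0,"ty": 0,"tz": 0.8,"wx": 0,"wy": 0,"wz": 0},
    {"tx": 0,"ty": 0,"tz": 0.5,"wx": 0,"wy": 0,"wz": 0},
    {"tx": 0,"ty": 0,"tz": 0,"wx": 0,"wy": 0,"wz": 0},
    {"tx": 0,"ty": 0,"tz": 0,"wx": 0,"wy": 0,"wz": 0},
  ],
)

```text
time_s: 4.57
ee_pos: [491.3, -188.8, 124.5]
ee_rot: [180.0, -0.0, 31.0]
force: [-0.7, -0.6, 0.2]
gripper_width: 90.9
gripper_force: 0.0
```

```bash
python3 - <<'E'
from h import *
f=grab_frame("wrist"); print([env.state()["ee_pos"].round(1) for _ in range(1)])
cv2.imwrite("pics/w2.png",crop(f,80,100,400,300,2))
E
```

```text
[array([ 491.4, -189. ,  124.8])]
```

View pics/w2.png

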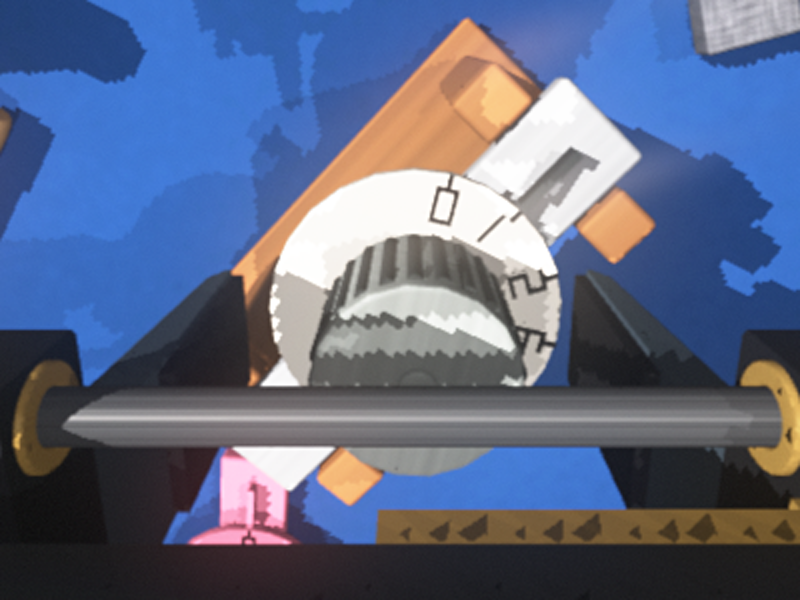

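The fingers straddle the sleeve about evenly. "1" at (490,228) lines up with the index ridge, and "2" and "3" follow clockwise, so 1 is confirmed. Next I lower slightly and grip.

Emit:
move_arm(
  plan=[
    {"tx": 0,"ty": 0,"tz": 0.6,"wx": 0,"wy": 0,"wz": 0},
    {"tx": 0,"ty": 0,"tz": 0,"wx": 0,"wy": 0,"wz": 0},
  ],
)

```text
time_s: 4.78
ee_pos: [490.5, -188.9, 117.7]
ee_rot: [-180.0, 0.0, 30.9]
force: [-0.2, -0.8, 0.3]
gripper_width: 91.3
gripper_force: 0.0
```

Emit:
move_arm(
  plan=[
    {"tx": 0,"ty": 0,"tz": 0,"wx": 0,"wy": 0,"wz": 0},
    {"tx": 0,"ty": 0,"tz": 0,"wx": 0,"wy": 0,"wz": 0},
    {"tx": 0,"ty": 0,"tz": 0,"wx": 0,"wy": 0,"wz": 0},
    {"tx": 0,"ty": 0,"tz": 0,"wx": 0,"wy": 0,"wz": 0},
    {"tx": 0,"ty": 0,"tz": 0,"wx": 0,"wy": 0,"wz": 0},
    {"tx": 0,"ty": 0,"tz": 0,"wx": 0,"wy": 0,"wz": 0},
    {"tx": 0,"ty": 0,"tz": 0,"wx": 0,"wy": 0,"wz": 0},
    {"tx": 0,"ty": 0,"tz": 0,"wx": 0,"wy": 0,"wz": 0},
  ],
  gripper=4.5,
  force=25,
)

```text
time_s: 5.45
ee_pos: [491.2, -189.5, 118.1]
ee_rot: [179.9, -0.0, 30.9]
force: [0.4, -1.8, -0.3]
gripper_width: 51.5
gripper_force: 25.0
```

Emit:
move_arm(
  plan=[
    {"tx": 0,"ty": 0,"tz": 0,"wx": 0,"wy": 0,"wz": -0.0873},
    {"tx": 0,"ty": 0,"tz": 0,"wx": 0,"wy": 0,"wz": -0.0873},
    {"tx": 0,"ty": 0,"tz": 0,"wx": 0,"wy": 0,"wz": -0.0873},
    {"tx": 0,"ty": 0,"tz": 0,"wx": 0,"wy": 0,"wz": -0.0873},
    {"tx": 0,"ty": 0,"tz": 0,"wx": 0,"wy": 0,"wz": -0.0873},
    {"tx": 0,"ty": 0,"tz": 0,"wx": 0,"wy": 0,"wz": -0.0873},
    {"tx": 0,"ty": 0,"tz": 0,"wx": 0,"wy": 0,"wz": -0.0873},
    {"tx": 0,"ty": 0,"tz": 0,"wx": 0,"wy": 0,"wz": -0.0873},
    {"tx": 0,"ty": 0,"tz": 0,"wx": 0,"wy": 0,"wz": -0.0873},
    {"tx": 0,"ty": 0,"tz": 0,"wx": 0,"wy": 0,"wz": -0.0873},
    {"tx": 0,"ty": 0,"tz": 0,"wx": 0,"wy": 0,"wz": -0.0873},
    {"tx": 0,"ty": 0,"tz": 0,"wx": 0,"wy": 0,"wz": -0.0873},
  ],
)

```text
time_s: 6.45
ee_pos: [490.7, -189.9, 118.2]
ee_rot: [180.0, 0.1, 91.2]
force: [0.2, -3.2, 0.8]
gripper_width: 51.8
gripper_force: 25.0
```

Emit:
move_arm(
  plan=[
    {"tx": 0,"ty": 0,"tz": 0,"wx": 0,"wy": 0,"wz": -0.0873},
    {"tx": 0,"ty": 0,"tz": 0,"wx": 0,"wy": 0,"wz": -0.0873},
    {"tx": 0,"ty": 0,"tz": 0,"wx": 0,"wy": 0,"wz": -0.0873},
    {"tx": 0,"ty": 0,"tz": 0,"wx": 0,"wy": 0,"wz": -0.0873},
    {"tx": 0,"ty": 0,"tz": 0,"wx": 0,"wy": 0,"wz": -0.0873},
    {"tx": 0,"ty": 0,"tz": 0,"wx": 0,"wy": 0,"wz": -0.0873},
    {"tx": 0,"ty": 0,"tz": 0,"wx": 0,"wy": 0,"wz": -0.0873},
    {"tx": 0,"ty": 0,"tz": 0,"wx": 0,"wy": 0,"wz": -0.0873},
    {"tx": 0,"ty": 0,"tz": 0,"wx": 0,"wy": 0,"wz": -0.0873},
    {"tx": 0,"ty": 0,"tz": 0,"wx": 0,"wy": 0,"wz": -0.0873},
    {"tx": 0,"ty": 0,"tz": 0,"wx": 0,"wy": 0,"wz": -0.0873},
    {"tx": 0,"ty": 0,"tz": 0,"wx": 0,"wy": 0,"wz": -0.0873},
  ],
)

```text
time_s: 7.45
ee_pos: [490.4, -190.1, 118.1]
ee_rot: [-179.9, 0.0, 151.3]
force: [-0.4, -3.6, 2.8]
gripper_width: 51.5
gripper_force: 25.0
```

Emit:
move_arm(
  plan=[
    {"tx": 0,"ty": 0,"tz": 0,"wx": 0,"wy": 0,"wz": 0},
    {"tx": 0,"ty": 0,"tz": 0,"wx": 0,"wy": 0,"wz": 0},
    {"tx": 0,"ty": 0,"tz": 0,"wx": 0,"wy": 0,"wz": 0},
  ],
)

```text
time_s: 7.7
ee_pos: [490.5, -189.6, 118.1]
ee_rot: [-179.9, 0.0, 150.9]
force: [-1.2, -5.1, 1.3]
gripper_width: 51.7
gripper_force: 25.0
```

Emit:
move_arm(
  plan=[
    {"tx": 0,"ty": 0,"tz": 0,"wx": 0,"wy": 0,"wz": 0},
    {"tx": 0,"ty": 0,"tz": 0,"wx": 0,"wy": 0,"wz": 0},
    {"tx": 0,"ty": 0,"tz": 0,"wx": 0,"wy": 0,"wz": 0},
    {"tx": 0,"ty": 0,"tz": 0,"wx": 0,"wy": 0,"wz": 0},
    {"tx": 0,"ty": 0,"tz": 0,"wx": 0,"wy": 0,"wz": 0},
    {"tx": 0,"ty": 0,"tz": 0,"wx": 0,"wy": 0,"wz": 0},
    {"tx": 0,"ty": 0,"tz": 0,"wx": 0,"wy": 0,"wz": 0},
    {"tx": 0,"ty": 0,"tz": 0,"wx": 0,"wy": 0,"wz": 0},
  ],
  gripper=9.1,
)

```text
time_s: 8.37
ee_pos: [490.7, -188.9, 117.9]
ee_rot: [180.0, -0.0, 151.0]
force: [0.5, -0.2, -1.0]
gripper_width: 90.8
gripper_force: 0.0
```

Emit:
move_arm(
  plan=[
    {"tx": 0,"ty": 0,"tz": -2,"wx": 0,"wy": 0,"wz": 0},
    {"tx": 0,"ty": 0,"tz": -3,"wx": 0,"wy": 0,"wz": 0},
    {"tx": 0,"ty": 0,"tz": -3,"wx": 0,"wy": 0,"wz": 0.1},
    {"tx": 0,"ty": 0,"tz": -2,"wx": 0,"wy": 0,"wz": 0.1},
    {"tx": 0,"ty": 0,"tz": 0,"wx": 0,"wy": 0,"wz": 0.12},
    {"tx": 0,"ty": 0,"tz": 0,"wx": 0,"wy": 0,"wz": 0.12},
    {"tx": 0,"ty": 0,"tz": 0,"wx": 0,"wy": 0,"wz": 0.12},
    {"tx": 0,"ty": 0,"tz": 0,"wx": 0,"wy": 0,"wz": 0.12},
    {"tx": 0,"ty": 0,"tz": 0,"wx": 0,"wy": 0,"wz": 0.12},
    {"tx": 0,"ty": 0,"tz": 0,"wx": 0,"wy": 0,"wz": 0.12},
    {"tx": 0,"ty": 0,"tz": 0,"wx": 0,"wy": 0,"wz": 0.12},
    {"tx": 0,"ty": 0,"tz": 0,"wx": 0,"wy": 0,"wz": 0},
  ],
)

```text
time_s: 9.37
ee_pos: [490.7, -188.9, 217.9]
ee_rot: [-180.0, -0.0, 91.3]
force: [-1.1, -0.8, -1.0]
gripper_width: 91.2
gripper_force: 0.0
```

```bash
python3 - <<'E'
from h import *
f=grab_frame("wrist"); np.savez("w3.npz",**f)
print(env.state()["ee_pos"].round(1),env.state()["ee_rot"].round(1))
c=proj(f,(491,-189,115)).astype(int); x0=c[0]-120;y0=max(0,min(240,c[1]-90)); print(x0,y0)
cv2.imwrite("pics/w3.png",crop(f,x0,y0,240,180,3.3))
E
```

```text
[ 490.7 -189.   217.9] [-180.    -0.    91.5]
165 125
```

View pics/w3.png

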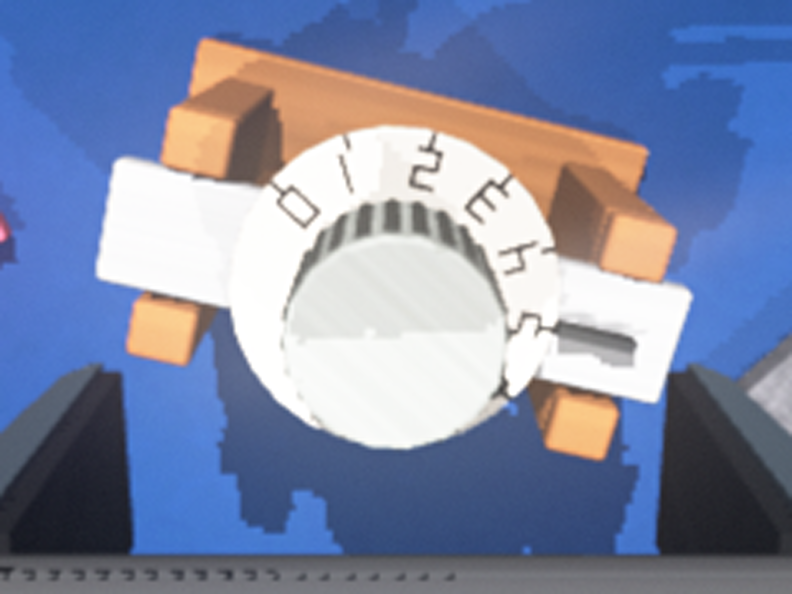

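"5" now sits at the index ridge, crop (525,322) against the ridge at (595,340), so it has clicked in at 5. Next I regrip and lift.

Emit:
move_arm(
  plan=[
    {"tx": 0,"ty": 0,"tz": 2,"wx": 0,"wy": 0,"wz": 0},
    {"tx": 0,"ty": 0,"tz": 2,"wx": 0,"wy": 0,"wz": 0},
    {"tx": 0,"ty": 0,"tz": 2,"wx": 0,"wy": 0,"wz": 0},
    {"tx": 0,"ty": 0,"tz": 2,"wx": 0,"wy": 0,"wz": 0},
    {"tx": 0,"ty": 0,"tz": 1.2,"wx": 0,"wy": 0,"wz": 0},
    {"tx": 0,"ty": 0,"tz": 0.8,"wx": 0,"wy": 0,"wz": 0},
    {"tx": 0,"ty": 0,"tz": 0,"wx": 0,"wy": 0,"wz": 0},
    {"tx": 0,"ty": 0,"tz": 0,"wx": 0,"wy": 0,"wz": 0},
  ],
)

```text
time_s: 10.08
ee_pos: [490.9, -189.1, 118.1]
ee_rot: [180.0, -0.0, 91.5]
force: [0.4, -0.4, 0.7]
gripper_width: 91.3
gripper_force: 0.0
```

Emit:
move_arm(
  plan=[
    {"tx": 0,"ty": 0,"tz": 0,"wx": 0,"wy": 0,"wz": 0},
    {"tx": 0,"ty": 0,"tz": 0,"wx": 0,"wy": 0,"wz": 0},
    {"tx": 0,"ty": 0,"tz": 0,"wx": 0,"wy": 0,"wz": 0},
    {"tx": 0,"ty": 0,"tz": 0,"wx": 0,"wy": 0,"wz": 0},
    {"tx": 0,"ty": 0,"tz": 0,"wx": 0,"wy": 0,"wz": 0},
    {"tx": 0,"ty": 0,"tz": 0,"wx": 0,"wy": 0,"wz": 0},
    {"tx": 0,"ty": 0,"tz": 0,"wx": 0,"wy": 0,"wz": 0},
    {"tx": 0,"ty": 0,"tz": 0,"wx": 0,"wy": 0,"wz": 0},
  ],
  gripper=4.5,
  force=30,
)

```text
time_s: 10.75
ee_pos: [490.8, -189.0, 118.1]
ee_rot: [180.0, 0.0, 91.4]
force: [-0.7, 0.4, 2.0]
gripper_width: 51.8
gripper_force: 30.0
```

Emit:
move_arm(
  plan=[
    {"tx": 0,"ty": 0,"tz": -0.5,"wx": 0,"wy": 0,"wz": 0},
    {"tx": 0,"ty": 0,"tz": -0.5,"wx": 0,"wy": 0,"wz": 0},
    {"tx": 0,"ty": 0,"tz": -0.8,"wx": 0,"wy": 0,"wz": 0},
    {"tx": 0,"ty": 0,"tz": -1,"wx": 0,"wy": 0,"wz": 0},
    {"tx": 0,"ty": 0,"tz": -1.4,"wx": 0,"wy": 0,"wz": 0},
    {"tx": 0,"ty": 0,"tz": -1.8,"wx": 0,"wy": 0,"wz": 0},
    {"tx": 0,"ty": 0,"tz": -2,"wx": 0,"wy": 0,"wz": 0},
    {"tx": 0,"ty": 0,"tz": -2,"wx": 0,"wy": 0,"wz": 0},
    {"tx": 0,"ty": 0,"tz": -2,"wx": 0,"wy": 0,"wz": 0},
    {"tx": 0,"ty": 0,"tz": -1,"wx": 0,"wy": 0,"wz": 0},
    {"tx": 0,"ty": 0,"tz": 0,"wx": 0,"wy": 0,"wz": 0},
  ],
)

```text
time_s: 11.67
ee_pos: [492.0, -189.5, 251.0]
ee_rot: [179.7, 0.1, 91.4]
force: [0.5, -0.5, -3.4]
gripper_width: 51.5
gripper_force: 30.0
```

Emit:
move_arm(
  plan=[
    {"tx": 1,"ty": 0.2,"tz": 0,"wx": 0,"wy": 0,"wz": 0},
    {"tx": 2,"ty": 0.4,"tz": 0,"wx": 0,"wy": 0,"wz": 0},
    {"tx": 3,"ty": 0.7,"tz": 0,"wx": 0,"wy": 0,"wz": 0},
    {"tx": 3.5,"ty": 0.8,"tz": 0,"wx": 0,"wy": 0,"wz": 0},
    {"tx": 3.5,"ty": 0.8,"tz": 0,"wx": 0,"wy": 0,"wz": 0},
    {"tx": 3.5,"ty": 0.8,"tz": 0,"wx": 0,"wy": 0,"wz": 0},
    {"tx": 3.5,"ty": 0.8,"tz": 0,"wx": 0,"wy": 0,"wz": 0},
    {"tx": 3.5,"ty": 0.8,"tz": 0,"wx": 0,"wy": 0,"wz": 0},
    {"tx": 3.5,"ty": 0.8,"tz": 0,"wx": 0,"wy": 0,"wz": 0},
    {"tx": 3.5,"ty": 0.8,"tz": 0,"wx": 0,"wy": 0,"wz": 0},
    {"tx": 3.5,"ty": 0.8,"tz": 0,"wx": 0,"wy": 0,"wz": 0},
    {"tx": 3.5,"ty": 0.8,"tz": 0,"wx": 0,"wy": 0,"wz": 0},
  ],
)

```text
time_s: 12.67
ee_pos: [565.3, 190.3, 246.0]
ee_rot: [-179.8, 0.0, 91.4]
force: [-0.4, -0.2, -3.7]
gripper_width: 51.7
gripper_force: 30.0
```

Emit:
move_arm(
  plan=[
    {"tx": 3.3,"ty": 0.7,"tz": 0,"wx": 0,"wy": 0,"wz": 0},
    {"tx": 2.7,"ty": 0.5,"tz": 0,"wx": 0,"wy": 0,"wz": 0},
    {"tx": 2,"ty": 0.4,"tz": 0,"wx": 0,"wy": 0,"wz": 0},
    {"tx": 1,"ty": 0.3,"tz": 0,"wx": 0,"wy": 0,"wz": 0},
    {"tx": 0.5,"ty": 0.1,"tz": 0,"wx": 0,"wy": 0,"wz": 0},
    {"tx": 0,"ty": 0,"tz": 0,"wx": 0,"wy": 0,"wz": 0},
    {"tx": 0,"ty": 0,"tz": 0,"wx": 0,"wy": 0,"wz": 0},
    {"tx": 0,"ty": 0,"tz": 0,"wx": 0,"wy": 0,"wz": 0},
  ],
)

```text
time_s: 13.33
ee_pos: [584.1, 282.0, 247.9]
ee_rot: [-180.0, 0.0, 91.3]
force: [0.5, -0.0, -3.8]
gripper_width: 51.5
gripper_force: 30.0
```

```bash
python3 - <<'E'
from h import *
s=grab_frame("scene"); w=grab_frame("wrist")
a=crop(s,250,200,160,160,2.5); b=crop(w,80,60,400,400,1)[:360]
b=cv2.resize(b,(400,400) if b.shape[0]==400 else (400,b.shape[0])); b=cv2.copyMakeBorder(b,0,400-b.shape[0],0,0,cv2.BORDER_CONSTANT)
cv2.imwrite("pics/b1.png",np.hstack([a,b])); st=env.state(); print(st["ee_pos"].round(1),st["ee_rot"].round(1),st["force"].round(1))
E
```

```text
[584.3 282.1 248.2] [180.    0.   91.3] [-0.8  0.4 -2.8]
```

View pics/b1.png

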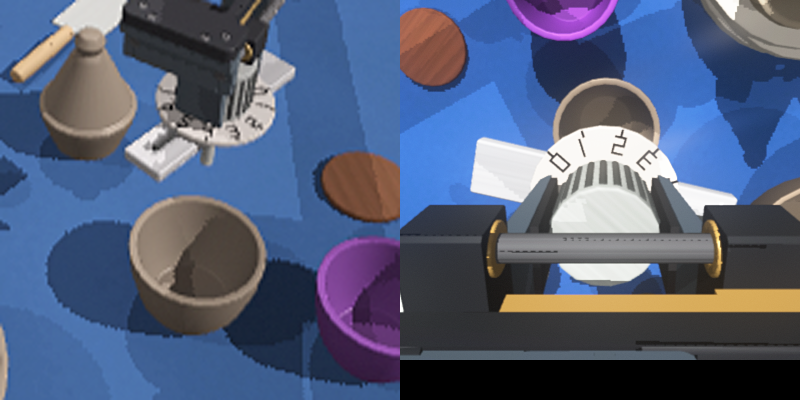

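The scene crop shows the gauge level above the bowl with its probe hanging near (208,155). The wrist crop shows the bowl's far rim near (606,80), so I check the bowl centre from that arc.

```bash
python3 - <<'E'
from h import *
from scipy.optimize import least_squares
w=grab_frame("wrist"); h=cv2.cvtColor(w["color"],cv2.COLOR_RGB2HSV).astype(int)
def arc(mask,z,r,x0,x1,y0,y1):
    P=[]
    for x in range(x0,x1,2):
        col=np.flatnonzero(mask[y0:y1,x])
        if len(col): P.append((x,y0+col[0]-.5))
    W=cast(w,P,z)[:,:2]
    g=least_squares(lambda c:np.linalg.norm(W-c,axis=1)-r,W.mean(0)-[0,r/2],loss="soft_l1"); return g.x,np.abs(g.fun).mean(),len(P)
blue=(h[...,0]>100)&(h[...,0]<130)&(h[...,1]>100)
print("bowl",arc(~blue,75,58,242,328,120,185))
st=env.state(); z=st["ee_pos"][2]
white=(h[...,1]<40)&(h[...,2]>190)
print("flange",arc(white,z-6,44,238,330,178,240)); print(st["ee_pos"])
E
```

```text
bowl (array([584.98469601, 286.728369  ]), np.float64(0.28189731591766587), 43)
flange (array([583.78926395, 283.14322729]), np.float64(0.159211483979983), 46)
[584.325623   282.27161553 248.32151493]
```

Emit:
move_arm(
  plan=[
    {"tx": 0.35,"ty": 0.15,"tz": 1,"wx": 0,"wy": 0,"wz": 0},
    {"tx": 0,"ty": 0,"tz": 1.5,"wx": 0,"wy": 0,"wz": 0},
    {"tx": 0,"ty": 0,"tz": 2,"wx": 0,"wy": 0,"wz": 0},
    {"tx": 0,"ty": 0,"tz": 2,"wx": 0,"wy": 0,"wz": 0},
    {"tx": 0,"ty": 0,"tz": 2,"wx": 0,"wy": 0,"wz": 0},
    {"tx": 0,"ty": 0,"tz": 2,"wx": 0,"wy": 0,"wz": 0},
    {"tx": 0,"ty": 0,"tz": 1.5,"wx": 0,"wy": 0,"wz": 0},
    {"tx": 0,"ty": 0,"tz": 1,"wx": 0,"wy": 0,"wz": 0},
    {"tx": 0,"ty": 0,"tz": 0.5,"wx": 0,"wy": 0,"wz": 0},
    {"tx": 0,"ty": 0,"tz": 0.5,"wx": 0,"wy": 0,"wz": 0},
    {"tx": 0,"ty": 0,"tz": 0,"wx": 0,"wy": 0,"wz": 0},
    {"tx": 0,"ty": 0,"tz": 0,"wx": 0,"wy": 0,"wz": 0},
  ],
)

```text
time_s: 14.48
ee_pos: [586.2, 287.2, 108.6]
ee_rot: [179.9, -0.0, 91.4]
force: [-1.4, -1.0, -2.0]
gripper_width: 52.0
gripper_force: 30.0
```

```bash
python3 - <<'E'
from h import *
s=grab_frame("scene"); cv2.imwrite("pics/b2.png",crop(s,250,220,160,120,5)); st=env.state(); print(st["ee_pos"].round(1),st["force"].round(1))
E
```

```text
[586.4 287.2 108.9] [ 0.7 -0.3 -2.8]
```

View pics/b2.png

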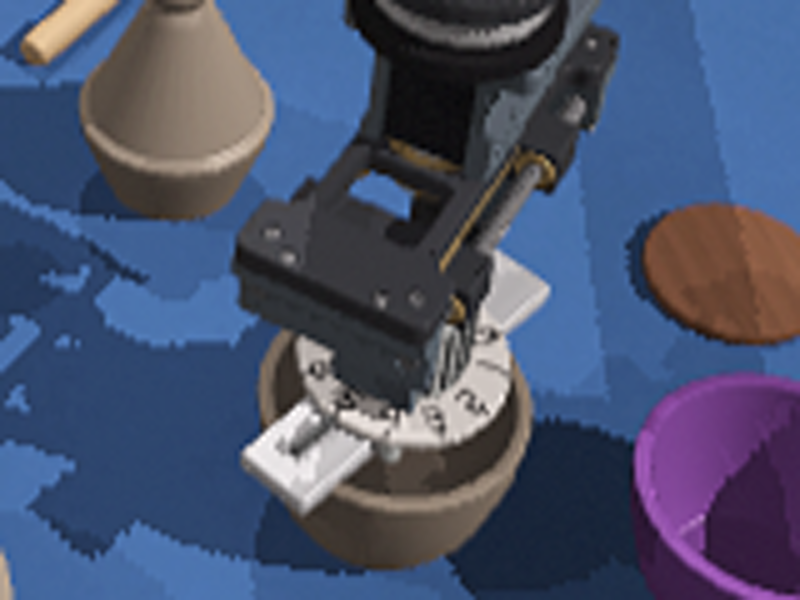

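The bar is level and centred above the rim, with the probe inside the mouth. Next I lower it gently.

Emit:
move_arm(
  plan=[
    {"tx": -0.1,"ty": -0.05,"tz": 0.4,"wx": 0,"wy": 0,"wz": 0},
    {"tx": 0,"ty": 0,"tz": 0.3,"wx": 0,"wy": 0,"wz": 0},
    {"tx": 0,"ty": 0,"tz": 0.1,"wx": 0,"wy": 0,"wz": 0},
    {"tx": 0,"ty": 0,"tz": 0,"wx": 0,"wy": 0,"wz": 0},
    {"tx": 0,"ty": 0,"tz": 0,"wx": 0,"wy": 0,"wz": 0},
  ],
)

```text
time_s: 14.95
ee_pos: [585.3, 285.9, 99.9]
ee_rot: [180.0, -0.0, 91.4]
force: [0.3, -0.2, -3.7]
gripper_width: 51.5
gripper_force: 30.0
```

Emit:
move_arm(
  plan=[
    {"tx": 0,"ty": 0,"tz": 0.05,"wx": 0,"wy": 0,"wz": 0},
    {"tx": 0,"ty": 0,"tz": 0.05,"wx": 0,"wy": 0,"wz": 0},
    {"tx": 0,"ty": 0,"tz": 0.05,"wx": 0,"wy": 0,"wz": 0},
    {"tx": 0,"ty": 0,"tz": 0.05,"wx": 0,"wy": 0,"wz": 0},
    {"tx": 0,"ty": 0,"tz": 0,"wx": 0,"wy": 0,"wz": 0},
    {"tx": 0,"ty": 0,"tz": 0,"wx": 0,"wy": 0,"wz": 0},
  ],
)

```text
time_s: 15.45
ee_pos: [585.4, 286.0, 98.8]
ee_rot: [179.9, -0.0, 91.4]
force: [-1.2, -0.3, 3.7]
gripper_width: 51.3
gripper_force: 30.0
```

Emit:
move_arm(
  plan=[
    {"tx": 0,"ty": 0,"tz": -0.03,"wx": 0,"wy": 0,"wz": 0},
    {"tx": 0,"ty": 0,"tz": 0,"wx": 0,"wy": 0,"wz": 0},
    {"tx": 0,"ty": 0,"tz": 0,"wx": 0,"wy": 0,"wz": 0},
  ],
  force=5,
)

```text
time_s: 15.7
ee_pos: [585.4, 286.0, 98.8]
ee_rot: [180.0, -0.0, 91.4]
force: [-1.7, -1.2, 4.8]
gripper_width: 51.6
gripper_force: 5.0
```

Emit:
move_arm(
  plan=[
    {"tx": 0,"ty": 0,"tz": 0,"wx": 0,"wy": 0,"wz": 0},
    {"tx": 0,"ty": 0,"tz": 0,"wx": 0,"wy": 0,"wz": 0},
    {"tx": 0,"ty": 0,"tz": 0,"wx": 0,"wy": 0,"wz": 0},
    {"tx": 0,"ty": 0,"tz": 0,"wx": 0,"wy": 0,"wz": 0},
    {"tx": 0,"ty": 0,"tz": 0,"wx": 0,"wy": 0,"wz": 0},
    {"tx": 0,"ty": 0,"tz": 0,"wx": 0,"wy": 0,"wz": 0},
    {"tx": 0,"ty": 0,"tz": 0,"wx": 0,"wy": 0,"wz": 0},
    {"tx": 0,"ty": 0,"tz": 0,"wx": 0,"wy": 0,"wz": 0},
  ],
  gripper=9.1,
)

```text
time_s: 16.37
ee_pos: [585.3, 285.9, 98.3]
ee_rot: [180.0, -0.0, 91.4]
force: [-0.1, 0.5, -0.9]
gripper_width: 90.9
gripper_force: 0.0
```

Emit:
move_arm(
  plan=[
    {"tx": 0,"ty": 0,"tz": -1,"wx": 0,"wy": 0,"wz": 0},
    {"tx": 0,"ty": 0,"tz": -2,"wx": 0,"wy": 0,"wz": 0},
    {"tx": 0,"ty": 0,"tz": -2,"wx": 0,"wy": 0,"wz": 0},
    {"tx": 0,"ty": 0,"tz": -2,"wx": 0,"wy": 0,"wz": 0},
    {"tx": 0,"ty": 0,"tz": -2,"wx": 0,"wy": 0,"wz": 0},
    {"tx": 0,"ty": 0,"tz": -2,"wx": 0,"wy": 0,"wz": 0},
    {"tx": 0,"ty": 0,"tz": -2,"wx": 0,"wy": 0,"wz": 0},
    {"tx": 0,"ty": 0,"tz": -1,"wx": 0,"wy": 0,"wz": 0},
    {"tx": 0,"ty": 0,"tz": 0,"wx": 0,"wy": 0,"wz": 0},
    {"tx": 0,"ty": 0,"tz": 0,"wx": 0,"wy": 0,"wz": 0},
  ],
)

```text
time_s: 17.2
ee_pos: [585.2, 285.9, 238.5]
ee_rot: [180.0, -0.0, 91.4]
force: [0.5, -0.0, 0.3]
gripper_width: 91.1
gripper_force: 0.0
```

```bash
python3 - <<'E'
from h import *
s=grab_frame("scene"); w=grab_frame("wrist")
a=crop(s,250,220,160,160,2.5); c=proj(w,(585.5,286,80)).astype(int); print(c)
y0=max(0,min(220,c[1]-100)); b=crop(w,c[0]-100,y0,200,200,2)
cv2.imwrite("pics/b3.png",np.hstack([a,b])); st=env.state(); print(st["ee_pos"].round(1),st["force"].round(1),c[0]-100,y0)
E
```

```text
[285 199]
[584.6 285.6 236.8] [0.8 0.2 0.5] 185 99
```

View pics/b3.png

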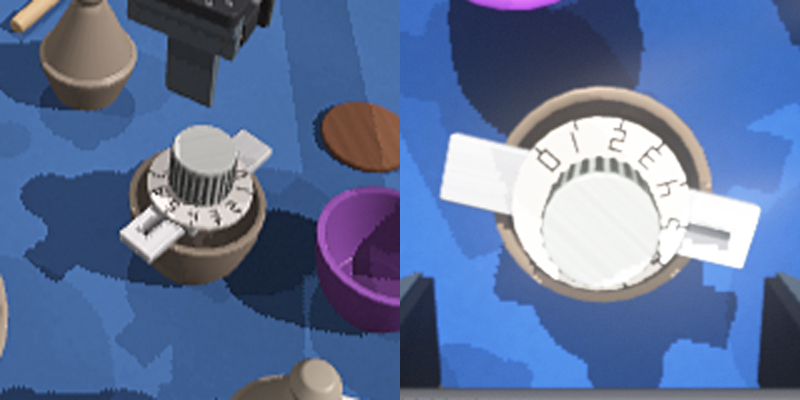

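The bar lies flat and centred across the rim: in the right half its ends are at (455,168) and (748,235), with the rim between about 500 and 710. The index still reads 5, the jar has not moved, and the gripper is clear.

```bash
python3 -c "
from workcell import env
print(env.job_done())"
```

```text
the job is handed in; nothing more can be done
None
```

The sleeve is clicked in at 5, and the gauge rests flat and centred across the bowl's rim with its probe inside and the gripper clear; I handed the job in at about 17 s.

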